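Gauge a pillar candle in the bench caliper

ROBOT

A 6-joint arm with a two-finger parallel gripper is mounted at the origin on the work surface. World frame = base frame: x ahead of the robot, y to its left, z up, the work surface at z = 0. Lengths are in m, angles in rad, forces in N, time in s.
With the tool pointing down it reaches from about 0.375 to 0.975 m from the base axis. Payload 3.8 kg.
Tool frame: the origin (TCP) lies at the very end of the fingers, on their centre line; the grasp point (between the pads) lies 19 mm behind it (manip.pinch_z is the distance from the TCP to the grasp point, in m); x points along the fingers, z is the direction in which the jaws open and shut, and the axes are right-handed (so a half turn about x gives the same grasp; the last joint's range is limited). The gripper opens to 85 mm and grips with 20 to 120 N. Pads are 22 mm wide; open, the fingers measure 114 mm over their backs; the gripper's body (76 mm by 85 mm) begins 54 mm behind the grasp point. The pads swing forward as they close: fully open they stand 13 mm farther back than shut.
Start: joints at [1.066, 0.264, 1.604, -0, 1.274, -0.037], TCP at [0.304, 0.602, 0.231] pointing down, gripper open.
Joint ranges: [-2.63, 2.63], [-0.94, 2.18], [0.31, 2.57], [-1.31, 4.45], [0, 2.66], [-2.55, 2.55]. Speed limits (rad/s): [2.57, 2.57, 3.14, 3.14, 3.14, 3.14].

INTERFACE

Orientations are given as a unit quaternion [w, x, y, z].
In Python, from workcell import manip, optics gives the robot as it stands.
- The arm moves only by the tool carry_out, never from a script. Its argument "commands" is a list of rows, each a list of 3 entries, a list of its own where there are three numbers: the shift along the tool's x, y, z in mm, then the turn, a rotation vector about the tool's x, y, z in degrees, then the closure, from 0 (fully open) to 1 (shut). A call has 1 to 5 rows; each row shifts and turns the commanded pose from where the row before left it, along the tool's axes as they then stand; what a row does not reach is not made up. A row lasts 1/12 s, in which the tool goes at most 41.7 mm and 7.16 degrees, less where a joint would pass 70% of its speed; a pose out of reach is approached as far as the arm can. A call is refused whole if a number of a shift passes 41.7 or a number of a turn 7.16, either way. A call with a gripper value outside its range is refused whole. The fingers move at their own pace and stop on an object; the grip force is fixed at half the most. Time passes only in rows, so rows that do not move let the fingers close. It gives the time, the measured TCP pose, the force and the opening at its end, in the units of the state.
- manip.get_obs(): the state, without advancing time (a new reading comes with each control period).
- optics.grab_frame(name): name is "scene" or "top"; returns a dict with "frame" (384x512x3 uint8, red, green, blue), "mtx" (3x3 intrinsics, pixels), "rvec" (rotation vector, rad) and "tvec" (3), from world to camera coordinates, as OpenCV has them. Camera axes: x right, y down, z forward; pixel columns grow to the right and rows downward; lengths in m; the calibration is good to about 2 mm. A picture is of the moment at which its call begins. There is no depth.
- manip.sign_off(): hands the job in, once; it reports no verdict.
The state is a dict: "clock": time; "joint_positions": joint angles; "qd": joint speeds; "effort": joint torques, N m; "eef_pos": TCP position; "tcp_rot": TCP orientation; "wrist_force": force on the tool from outside, world axes, zero at the start; "moment": the same for the moment, N m; "grip_width": finger opening in m.
Only numpy, scipy, OpenCV 4.12 (cv2) and the standard library are available. Lean on these libraries where they do the work, as an engineer would, in place of code of your own. Each camera call takes 0.05 s, during which the arm holds its last target.

TASK

Find out whether the short thick pillar candle will fit its holder: stand it upright on the bench between the jaws of the caliper, well in from the tips, and let go of it. Then slide the movable jaw up by the post on its carriage until the candle is nipped lightly between both jaws, without forcing the jaw out of square, and leave it nipped there so that the size can be read. Leave the tall candle and the empty pot where they stand.

Things in the scene. Friction and masses are not known exactly. Their poses are not given: they have to be found in the camera images.
- candle: short thick pillar candle of ivory wax, upright, 95 mm tall with a 9 mm wick on top; hand-poured and a little out of round, 58 to 63 mm across depending on the direction; about 0.23 kg, loose. Origin at the centre of its underside, z up.
- caliper: large steel caliper flat on two wooden saddles fixed to the bench. Origin on the bench (z 0) under the beam's centreline at the fixed jaw's measuring face, which looks to -x. x: along the beam, the closing direction; the beam is 24 mm wide, top at z 34 mm, from x -280 to +35 mm. Jaws point to -y. Saddles, 64 mm across the beam, up to z 37 mm, at x +18 and -258 mm.
- fixed_jaw: the caliper's fixed steel jaw; origin and axes the same as the caliper's, its flat measuring face at x 0. Both jaws are 10 mm thick (z 25 to 35 mm), and their faces reach from the beam's edge (12 mm from its centreline) to the tips (115 mm from it). Between them is bare bench.
- slide (a joint): the caliper's reading: gap between the measuring faces in m, 0 shut, at most 0.15. The movable jaw slides with about 2 N of drag and stays where it is left. It has springy play: it cocks out of square about the vertical by some 0.1 rad per N m of moment about the beam, so pushing out on its blade, or pressing the part hard, tilts it.
- post (a point): on the axis of the upright knurled steel post by which the movable jaw is slid, at z 60 mm. Round, 16 mm in diameter, on the beam's centreline, 45 mm behind (-x of) the movable measuring face; top at z 76 mm, foot a 20 mm collar at z 40 to 44 mm. The carriage below it is 40 mm wide, 75 mm long from the face back, top at z 40 mm. Axes as the movable jaw's.
- jaw: the caliper's movable jaw with its carriage and post, steel. Origin at bench height (z = 0) under the beam's centreline, 40 mm behind (on the -x side of) its measuring face, on the vertical line about which it cocks. Axes parallel to the caliper's when the jaw is square.
- tall_candle: tall pillar candle of the same ivory wax, 50 mm in diameter and 150 mm tall, upright, loose, a bystander. Origin at the centre of its underside.
- nursery_pot: empty dark grey plastic plant pot, 90 mm in diameter and 85 mm tall, upright, loose and light, a bystander. Origin at the centre of its underside.
Not all that is in view belongs to the job. What is shaped like the candle but yellow is not meant.

How it is judged:
By the outcome, as a careful person would: the job done as asked, in the order asked, and still so for the second after the job is handed in, with the robot touching nothing.
It also fails if it takes over 58 s, if anything falls off the work surface, if the arm or the gripper's body presses on something with over 40 N, if the wrist force passes 120 N, or if a joint passes its speed limit or range.

## Working session

There is one attempt and no reset: what is moved stays moved. The work goes in short steps, Python scripts to look and compute and a tool call to move; the robot and the scene stay as the last step left them, time stands still between calls to the robot, and variables do not carry over. Pictures are saved under pics/ and viewed, and the job is handed in when it is done.

Besides the shell and the picture viewer there is one more tool, called after ">>>" as a command line: name --argument value ..., lists and objects as JSON in quotes. carry_out: Moves the arm, as the interface text tells. Its arguments: {"type":"object","properties":{"commands":{"type":"array"}},"required":["commands"]}

```bash
mkdir -p pics; ls
cat > h.py <<'E'
import numpy as np, cv2
from workcell import manip, optics
def grab(n,f=None):
    d=optics.grab_frame(n)
    if f: cv2.imwrite('pics/'+f,d['frame'][:,:,::-1])
    return d
def ray(d,u,v,z):
    R=cv2.Rodrigues(np.array(d['rvec'],float))[0];t=np.array(d['tvec'],float).ravel()
    c=-R.T@t; r=R.T@np.linalg.inv(d['mtx'])@np.array([u,v,1.]); return c+r*(z-c[2])/r[2]
def proj(d,P):
    return cv2.projectPoints(np.array(P,float).reshape(-1,3),np.array(d['rvec'],float),np.array(d['tvec'],float),np.array(d['mtx'],float),None)[0].reshape(-1,2)
E
python3 - <<'E'
from h import *
for n in('scene','top'):
    d=grab(n,n+'0.png'); cv2.imwrite('pics/%s0.png'%n,cv2.resize(d['frame'][:,:,::-1],(800,600)))
    R=cv2.Rodrigues(np.array(d['rvec'],float))[0];print(n,d['mtx'],-R.T@np.array(d['tvec']).ravel())
print(manip.get_obs(),manip.pinch_z)
E
```

```text
pics
scene [[425.10313372   0.         254.05025395]
 [  0.         425.10313372 195.72448037]
 [  0.           0.           1.        ]] [ 0.88233103 -0.37377843  0.84815567]
top [[406.80716955   0.         253.4089711 ]
 [  0.         406.80716955 191.29688313]
 [  0.           0.           1.        ]] [ 0.45824347 -0.02733091  0.92762248]
{'clock': 0.1, 'joint_positions': array([ 1.06608497e+00,  2.64715529e-01,  1.60522946e+00, -3.18546767e-05,
        1.27372240e+00, -3.68925207e-02]), 'qd': array([-1.82496936e-03, -1.52428541e-03, -1.93216905e-03, -1.22846614e-03,
        4.25649873e-05,  1.93450348e-03]), 'effort': array([-4.74281751e-04, -5.16704357e+01, -3.68591630e+01,  9.59104455e-06,
        6.26114546e-03,  1.00015868e-05]), 'eef_pos': array([0.3040703 , 0.60188922, 0.23006543]), 'tcp_rot': array([ 0.60163968, -0.37086575,  0.60290614,  0.37012494]), 'wrist_force': array([ 0.20923079, -0.48549296, -0.05360584]), 'moment': array([ 0.00419051, -0.04173612, -0.05990037]), 'grip_width': 0.0851060805262516} 0.0187
```

View pics/scene0.png

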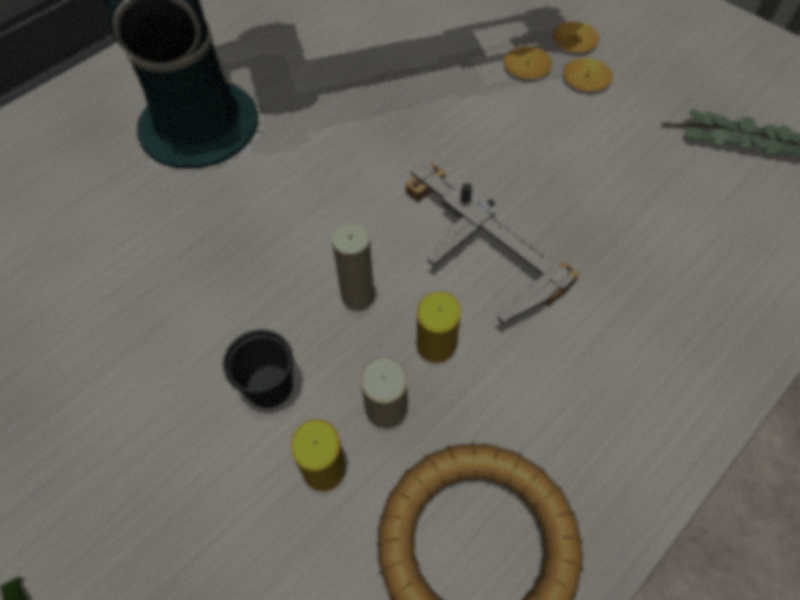

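View pics/top0.png

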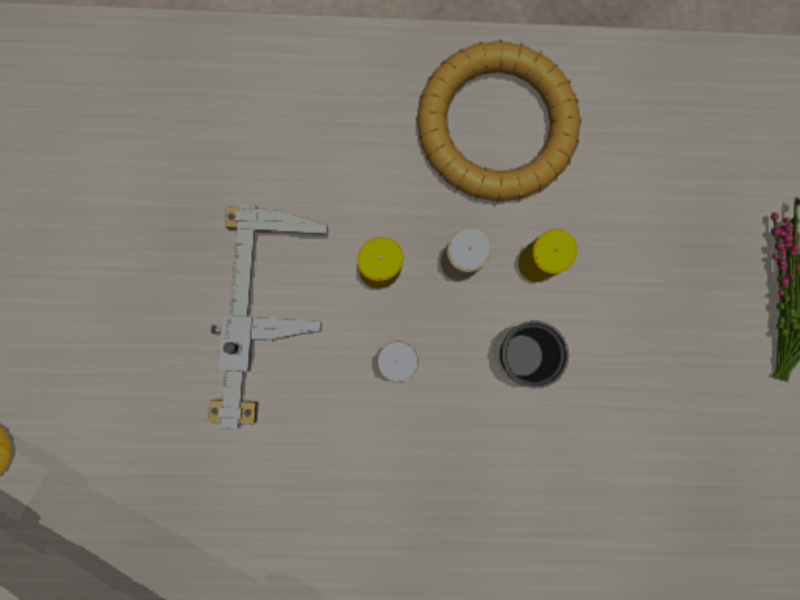

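The scene picture shows these candidates (800x600 px):
- Short ivory candle at scene (385,393), top (468,249).
- Tall ivory candle at scene (353,265), top (397,361).
- Yellow pillars at top (380,259) and (554,251).

I choose the short ivory one. The caliper's fixed jaw is at top (285,220), its movable jaw at (285,328) and its post at (231,348).

Run:
```python
from h import *
d=grab('top');f=d['frame']
s=grab('scene');fs=s['frame']
c1=cv2.resize(f[120:285,125:225],None,fx=4,fy=4,interpolation=cv2.INTER_CUBIC)[:600]
c2=cv2.resize(f[130:260,220:380],None,fx=5,fy=4.6,interpolation=cv2.INTER_CUBIC)[:598]
cv2.imwrite('pics/c1.png',c1[:,:,::-1]);cv2.imwrite('pics/c2.png',c2[:,:,::-1])
hsv=cv2.cvtColor(f,cv2.COLOR_RGB2HSV)
# candle tops
for nm,(u,v),z in [('cand',(468,249),.095),('tall',(397,361),.15),('yelA',(380,259),.095),('yelB',(554,251),.095),('pot',(534,354),.085),('post',(231,348),.076)]:
    print(nm,ray(d,u*.64,v*.64,z).round(4))
for nm,(u,v),z in [('cand',(384,378),.095),('tall',(352,238),.15),('yelA',(440,309),.095),('yelB',(317,443),.095),('pot',(259,358),.085),('post',(467,186),.076)]:
    print('s',nm,ray(s,u*.64,v*.64,z).round(4))
```

```text
cand [ 0.6199 -0.146   0.095 ]
tall [ 0.468  -0.0531  0.15  ]
yelA [ 0.6027 -0.029   0.095 ]
yelB [ 0.6208 -0.2617  0.095 ]
pot [ 0.4828 -0.2374  0.085 ]
post [0.4803 0.165  0.076 ]
s cand [ 0.6228 -0.1492  0.095 ]
s tall [ 0.4711 -0.0538  0.15  ]
s yelA [ 0.6058 -0.0282  0.095 ]
s yelB [ 0.6251 -0.263   0.095 ]
s pot [ 0.4844 -0.2377  0.085 ]
s post [0.4827 0.1673 0.076 ]
```

View pics/c1.png

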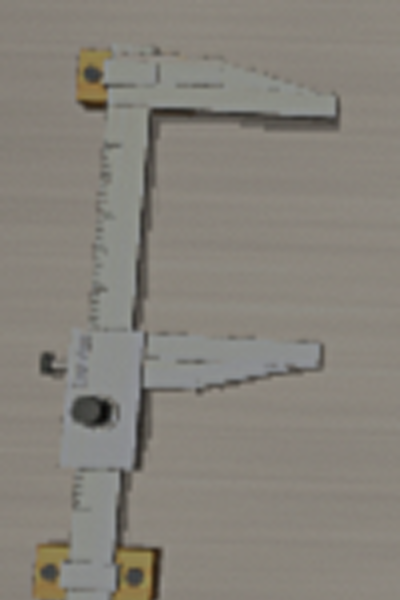

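View pics/c2.png

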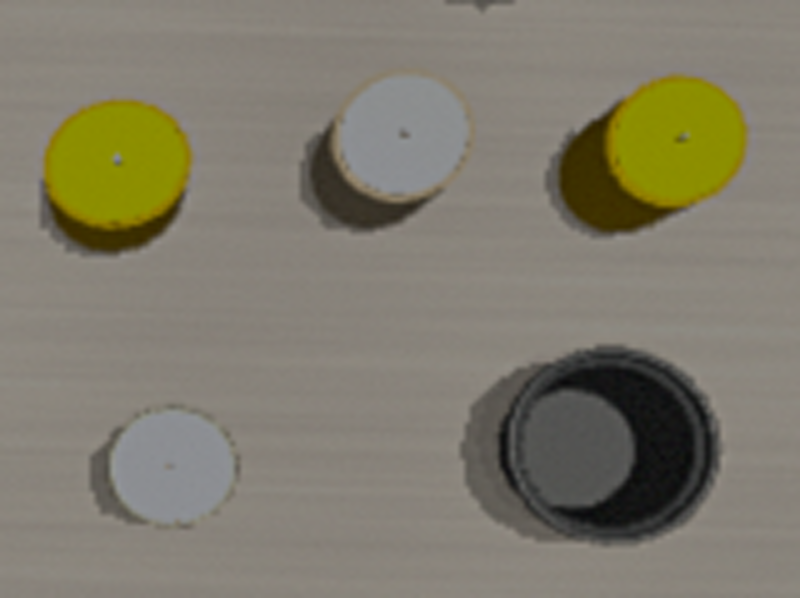

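```bash
cat > ov.py <<'E'
from h import *
import sys
def model(g):
    z=.035
    return [np.array(p,float) for p in [
     [[0,-.012,z],[0,-.115,z]], [[-g,-.012,z],[-g,-.115,z]],
     [[-.28,-.012,.034],[.035,-.012,.034]],[[-.28,.012,.034],[.035,.012,.034]],
     [[-g,-.02,.04],[-g,.02,.04],[-g-.075,.02,.04],[-g-.075,-.02,.04],[-g,-.02,.04]],
     [[-g-.045+.008*np.cos(a),.008*np.sin(a),.076] for a in np.linspace(0,6.3,20)]]]
def W(p,x,y,th):
    q=p.copy(); q[:,0]=x+np.cos(th)*p[:,0]-np.sin(th)*p[:,1]; q[:,1]=y+np.sin(th)*p[:,0]+np.cos(th)*p[:,1]; return q
def overlay(d,x,y,th,g,box,fn,k=4,cand=None):
    u0,v0,u1,v1=box
    im=cv2.resize(d['frame'][v0:v1,u0:u1],None,fx=k,fy=k,interpolation=cv2.INTER_CUBIC)[:,:,::-1].copy()
    L=[W(p,x,y,th) for p in model(g)]
    if cand is not None:
        for r,z in((.030,.095),(.03,0)): L.append(np.array([[cand[0]+r*np.cos(a),cand[1]+r*np.sin(a),z] for a in np.linspace(0,6.3,40)]))
    for q in L:
        pp=((proj(d,q)-[u0,v0]+.5)*k-.5).round().astype(int)
        cv2.polylines(im,[pp.reshape(-1,1,2)],False,(0,0,255),1)
    cv2.imwrite('pics/'+fn,im)
E
python3 - <<'E'
from ov import *
d=grab('top');s=grab('scene')
from scipy.optimize import least_squares
# top-crop correspondences (crop px -> px)
C=[([0,-.012],.035,(152,107)),([0,-.115],.035,(338,118)),('m',-.012,(145,332)),('m',-.115,(322,342)),('p',0,(90,408))]
def res(q):
    x,y,th,g=q;o=[]
    for a,b,px in C:
        if a=='m':P=[-g,b,.035]
        elif a=='p':P=[-g-.045,0,.076]
        else:P=[a[0],a[1],b]
        w=W(np.array([P]),x,y,th)
        o.append(proj(d,w)[0]-(np.array([125,120])+(np.array(px)+.5)/4-.5))
    return np.ravel(o)
r=least_squares(res,[.65,.15,-.06,.12]);print(r.x.round(4),r.fun.round(2))
overlay(d,*r.x,(125,120,225,268),'o1.png')
overlay(s,*r.x,(250,95,390,220),'o2.png',k=4)
E
```

```text
[ 0.651   0.162  -0.022   0.1245] [ 0.35  0.15  0.32 -0.11 -2.01 -0.22  0.94 -0.37  0.4   0.5 ]
```

View pics/o1.png

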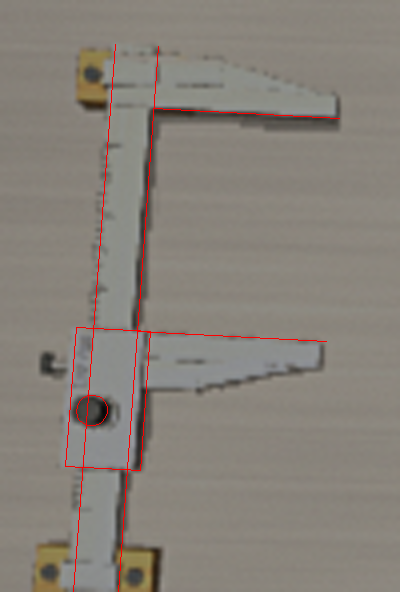

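View pics/o2.png

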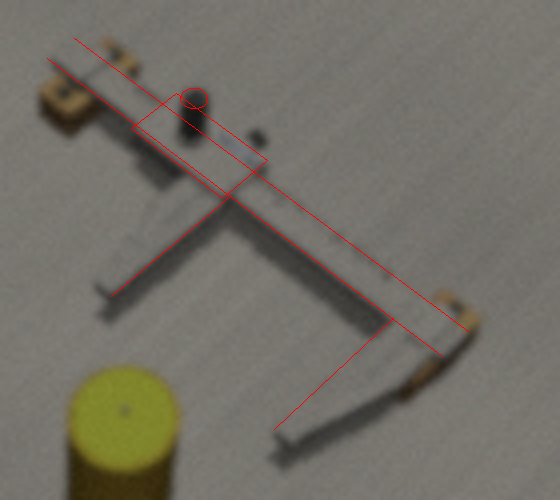

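Both overlays agree to about 2 mm. The crop confirms the short ivory candle at c2 (403,133). Next I refine the candle position and work out the first move.

```bash
cat > mv.py <<'E'
from h import *
from scipy.spatial.transform import Rotation as Ro
def rel(target,yawz=None):
    """shift in current tool axes (mm) to a target; turn about tool axes (deg) to down w/ tool z along world angle yawz"""
    o=manip.get_obs();R=Ro.from_quat(np.roll(o['tcp_rot'],-1))
    p=o['eef_pos']; M=R.as_matrix()
    print('t',round(o['clock'],2),'tcp',p.round(4),'F',o['wrist_force'].round(2),'w',round(o['grip_width'],4))
    print('toolx',M[:,0].round(3),'y',M[:,1].round(3),'z',M[:,2].round(3))
    out=[]
    if yawz is not None:
        z=np.array([np.cos(yawz),np.sin(yawz),0]);x=np.array([0,0,-1.]);T=np.stack([x,np.cross(z,x),z],1)
        print('turn deg',np.degrees((R.inv()*Ro.from_matrix(T)).as_rotvec()).round(2))
        print('shift in target axes mm',(1000*T.T@(np.array(target)-p)).round(1))
    print('shift in tool axes mm',(1000*M.T@(np.array(target)-p)).round(1))
E
python3 - <<'E'
from mv import *
for n,c in (('top',(300,159)),('scene',(246,242))):
    d=grab(n);f=d['frame'].astype(int);u,v=c
    m=((f.min(2)>f[v+4,u+4].min()-14)&(abs(f[:,:,0]-f[:,:,2])<60)).astype(np.uint8)
    nl,lab,st,ce=cv2.connectedComponentsWithStats(m,connectivity=4)
    k=lab[v+4,u+4];print(n,st[k],ce[k],ray(d,*ce[k],.095))
rel([.6215,-.1475,.231],np.pi/2-.022); rel([.6215,-.1475,.231],-np.pi/2-.022)
E
```

```text
top [288 146  26  26 510] [300.2627451  158.74117647] [ 0.6212112  -0.14751056  0.095     ]
scene [232 229  27  27 547] [245.16270567 242.02193784] [ 0.622133   -0.15015283  0.095     ]
t 0.4 tcp [0.3043 0.6024 0.2311] F [-0.63  0.34  0.23] w 0.0855
toolx [-0. -0. -1.] y [-0.893  0.451  0.   ] z [ 0.451  0.893 -0.   ]
turn deg [-2.554e+01 -2.000e-02 -1.000e-02]
shift in target axes mm [ 1.000e-01 -3.336e+02 -7.427e+02]
shift in tool axes mm [ 3.000e-01 -6.213e+02 -5.263e+02]
t 0.4 tcp [0.3043 0.6024 0.2311] F [-0.63  0.34  0.23] w 0.0855
toolx [-0. -0. -1.] y [-0.893  0.451  0.   ] z [ 0.451  0.893 -0.   ]
turn deg [ 1.5446e+02 -1.0000e-02  3.0000e-02]
shift in target axes mm [1.000e-01 3.336e+02 7.427e+02]
shift in tool axes mm [ 3.000e-01 -6.213e+02 -5.263e+02]
```

>>> carry_out --commands '[[[0, -25, -21], [-6.4, 0, 0], 0], [[0, -25, -21], [-6.4, 0, 0], 0], [[0, -25, -21], [-6.4, 0, 0], 0], [[0, -22, -27], [-6.4, 0, 0], 0], [[0, -16, -32], [0, 0, 0], 0]]'

```text
clock: 0.82
eef_pos: [0.3869, 0.4548, 0.2314]
tcp_rot: [0.504, -0.496, 0.504, 0.496]
wrist_force: [0.6, -0.7, 0.3]
grip_width: 0.0853
```

```bash
python3 -c "
from mv import *
rel([.6215,-.1485,.231],np.pi/2-.022)"
```

```text
t 0.82 tcp [0.3869 0.4548 0.2314] F [ 0.61 -0.75  0.31] w 0.0853
toolx [ 0.001  0.001 -1.   ] y [-1.     0.016 -0.001] z [0.016 1.    0.001]
turn deg [0.37 0.03 0.04]
shift in target axes mm [ 4.000e-01 -2.478e+02 -5.980e+02]
shift in tool axes mm [ 3.000e-01 -2.439e+02 -5.996e+02]
```

>>> carry_out --commands '[[[0, -15, -36], [0, 0, 0], 0], [[0, -15, -36], [0, 0, 0], 0], [[0, -15, -36], [0, 0, 0], 0], [[0, -15, -36], [0, 0, 0], 0], [[0, -15, -36], [0, 0, 0], 0]]'

```text
clock: 1.23
eef_pos: [0.4576, 0.2724, 0.2316]
tcp_rot: [0.505, -0.495, 0.505, 0.495]
wrist_force: [0.6, 0.2, -0.2]
grip_width: 0.0855
```

>>> carry_out --commands '[[[0, -15, -36], [0, 0, 0], 0], [[0, -15, -36], [0, 0, 0], 0], [[0, -15, -36], [0, 0, 0], 0], [[0, -15, -36], [0, 0, 0], 0], [[0, -15, -36], [0, 0, 0], 0]]'

```text
clock: 1.65
eef_pos: [0.5289, 0.0907, 0.2317]
tcp_rot: [0.506, -0.495, 0.505, 0.495]
wrist_force: [0.4, 0.9, -0.5]
grip_width: 0.0853
```

>>> carry_out --commands '[[[0, -15, -36], [0, 0, 0], 0], [[0, -15, -36], [0, 0, 0], 0], [[0, -15, -36], [0, 0, 0], 0], [[0, -10, -25], [0, 0, 0], 0], [[0, 0, 0], [0, 0, 0], 0]]'

```text
clock: 2.07
eef_pos: [0.5823, -0.0465, 0.2315]
tcp_rot: [0.506, -0.495, 0.507, 0.493]
wrist_force: [0.7, 0.9, -0.2]
grip_width: 0.0855
```

```bash
python3 -c "
from mv import *
rel([.6215,-.1485,.15],np.pi/2-.022)"
```

```text
t 2.07 tcp [ 0.5823 -0.0465  0.2315] F [ 0.72  0.93 -0.2 ] w 0.0855
toolx [ 0.001 -0.002 -1.   ] y [-1.     0.025 -0.002] z [ 0.025  1.    -0.002]
turn deg [-0.2  -0.14  0.09]
shift in target axes mm [  81.5  -41.5 -101.1]
shift in tool axes mm [  81.8  -41.7 -100.7]
```

>>> carry_out --commands '[[[5, -14, -33], [0, 0, 0], 0], [[8, -14, -33], [0, 0, 0], 0], [[15, -14, -34], [0, 0, 0], 0], [[25, 0, 0], [0, 0, 0], 0], [[28, 0, 0], [0, 0, 0], 0]]'

```text
clock: 2.48
eef_pos: [0.6226, -0.1446, 0.1514]
tcp_rot: [0.507, -0.495, 0.505, 0.493]
wrist_force: [0.5, 0.2, -0.0]
grip_width: 0.0853
```

```bash
python3 -c "
from mv import *
for n in ('top','scene'):
    d=grab(n)
    f=d['frame'][110:230,220:400] if n=='top' else d['frame'][150:330,150:330]
    cv2.imwrite('pics/g_%s.png'%n,cv2.resize(f,None,fx=3,fy=3,interpolation=2)[:,:,::-1])
rel([.6215,-.1485,.046],np.pi/2-.022)"
```

```text
t 2.58 tcp [ 0.6165 -0.1415  0.1445] F [-1.56  0.58 -0.15] w 0.0857
toolx [-0.01   0.003 -1.   ] y [-1.     0.022  0.01 ] z [0.022 1.    0.003]
turn deg [ 0.01  0.16 -0.59]
shift in target axes mm [98.5 -5.2 -6.9]
shift in tool axes mm [98.4 -6.2 -7.2]
```

View pics/g_scene.png

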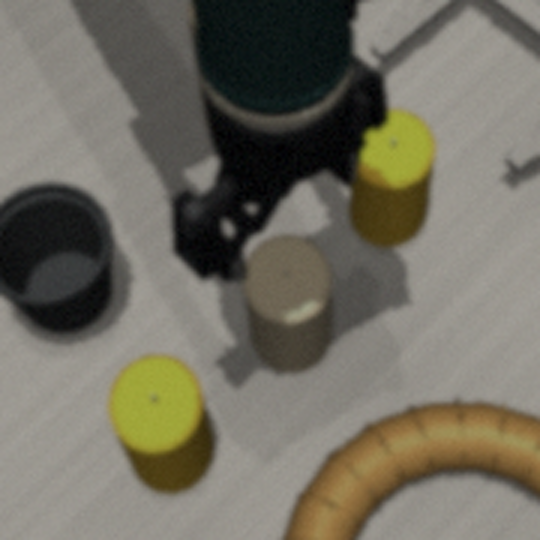

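View pics/g_top.png

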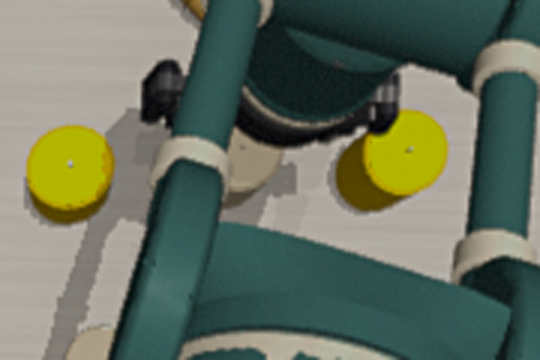

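The fingers straddle the candle: it shows at scene crop (288,280), and both yellow ones are clear. The arm is still settling, so I hold, then correct.

>>> carry_out --commands '[[[0, 0, 0], [0, 0, 0], 0], [[0, 0, 0], [0, 0, 0], 0], [[0, 0, 0], [0, 0, 0], 0]]'

```text
clock: 2.83
eef_pos: [0.6221, -0.1421, 0.1529]
tcp_rot: [0.506, -0.496, 0.504, 0.494]
wrist_force: [0.8, -0.6, 0.1]
grip_width: 0.0855
```

```bash
python3 -c "
from mv import *
rel([.6215,-.1485,.046],np.pi/2-.022)"
```

```text
t 2.83 tcp [ 0.6221 -0.1421  0.1529] F [ 0.8  -0.59  0.14] w 0.0855
toolx [ 0.004 -0.001 -1.   ] y [-1.     0.02  -0.004] z [ 0.02   1.    -0.001]
turn deg [ 0.11 -0.05  0.22]
shift in target axes mm [106.9   0.5  -6.4]
shift in tool axes mm [106.9   0.9  -6.3]
```

>>> carry_out --commands '[[[8, 0, -6], [0, 0, 0], 0], [[22, 0, 0], [0, 0, 0], 0], [[26, 0, 0], [0, 0, 0], 0], [[26, 0, 0], [0, 0, 0], 0], [[15, 0, 0], [0, 0, 0], 0]]'

```text
clock: 3.25
eef_pos: [0.6194, -0.1483, 0.0513]
tcp_rot: [0.505, -0.494, 0.505, 0.495]
wrist_force: [-1.1, -0.1, -1.0]
grip_width: 0.0853
```

>>> carry_out --commands '[[[9, 0, 0], [0, 0, 0], 0], [[0, 0, 0], [0, 0, 0], 0], [[0, 0, 0], [0, 0, 0], 0]]'

```text
clock: 3.5
eef_pos: [0.6209, -0.1486, 0.0448]
tcp_rot: [0.505, -0.495, 0.505, 0.495]
wrist_force: [0.3, -0.1, -0.7]
grip_width: 0.085
```

```bash
python3 -c "
from mv import *
rel([.6215,-.1485,.046],np.pi/2-.022)"
```

```text
t 3.5 tcp [ 0.6209 -0.1486  0.0448] F [ 0.28 -0.12 -0.68] w 0.085
toolx [ 0.001 -0.    -1.   ] y [-1.     0.021 -0.001] z [ 0.021  1.    -0.   ]
turn deg [ 0.07 -0.01  0.03]
shift in target axes mm [-1.2 -0.6  0.1]
shift in tool axes mm [-1.2 -0.6  0.1]
```

Positioned; now close.

>>> carry_out --commands '[[[0, 0, 0], [0, 0, 0], 1], [[0, 0, 0], [0, 0, 0], 1], [[0, 0, 0], [0, 0, 0], 1], [[0, 0, 0], [0, 0, 0], 1], [[0, 0, 0], [0, 0, 0], 1]]'

```text
clock: 3.92
eef_pos: [0.6223, -0.149, 0.0466]
tcp_rot: [0.506, -0.496, 0.504, 0.493]
wrist_force: [1.1, -0.3, 6.0]
grip_width: 0.0596
```

>>> carry_out --commands '[[[0, 0, 0], [0, 0, 0], 1], [[0, 0, 0], [0, 0, 0], 1], [[0, 0, 0], [0, 0, 0], 1]]'

```text
clock: 4.17
eef_pos: [0.6223, -0.1491, 0.0466]
tcp_rot: [0.506, -0.496, 0.505, 0.493]
wrist_force: [1.4, -1.0, 6.4]
grip_width: 0.0598
```

>>> carry_out --commands '[[[-6, 0, 0], [0, 0, 0], 1], [[-20, 0, 0], [0, 0, 0], 1], [[-30, 0, 0], [0, 0, 0], 1], [[-35, 0, 0], [0, 0, 0], 1], [[-35, 0, 0], [0, 0, 0], 1]]'

```text
clock: 4.58
eef_pos: [0.6188, -0.1479, 0.1701]
tcp_rot: [0.505, -0.494, 0.506, 0.496]
wrist_force: [0.2, 0.4, -1.6]
grip_width: 0.06
```

>>> carry_out --commands '[[[-10, 0, 0], [0, 0, 0], 1], [[0, 0, 0], [0, 0, 0], 1], [[0, 0, 0], [0, 0, 0], 1]]'

```text
clock: 4.83
eef_pos: [0.6201, -0.1483, 0.18]
tcp_rot: [0.505, -0.495, 0.505, 0.495]
wrist_force: [-0.0, 0.3, -2.6]
grip_width: 0.0598
```

```bash
python3 -c "
from mv import *
from ov import W
t=W(np.array([[-.0355,-.053,.18]]),.652,.1625,-.022)[0];print(t)
rel(t,np.pi/2-.022)
d=grab('scene','l.png');cv2.imwrite('pics/l.png',cv2.resize(d['frame'],(800,600))[:,:,::-1])"
```

```text
[0.61534268 0.11029376 0.18      ]
t 4.83 tcp [ 0.6201 -0.1483  0.18  ] F [-0.04  0.35 -2.57] w 0.0598
toolx [ 0.  0. -1.] y [-1.     0.021 -0.   ] z [0.021 1.    0.   ]
turn deg [0.06 0.   0.  ]
shift in target axes mm [ -0.   10.5 258.4]
shift in tool axes mm [ -0.   10.2 258.4]
```

View pics/l.png

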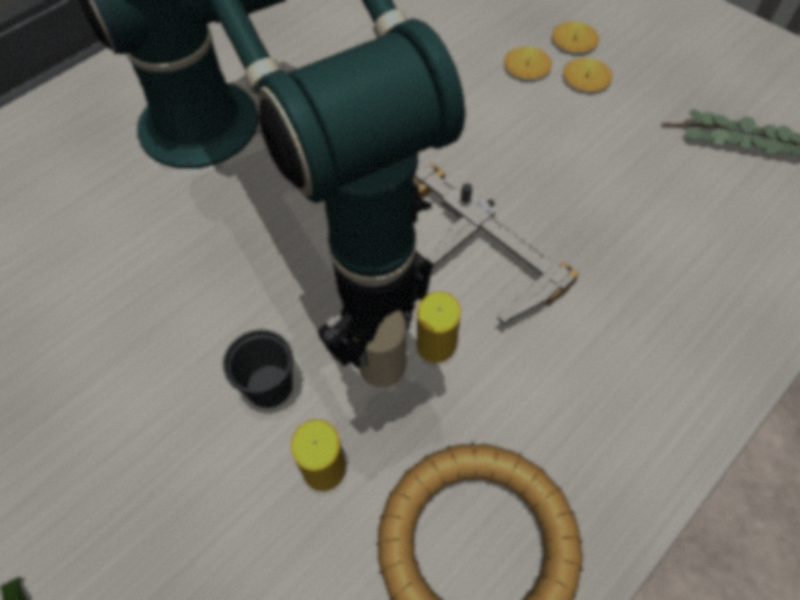

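>>> carry_out --commands '[[[0, 1, 18], [0, 0, 0], 1], [[0, 1, 30], [0, 0, 0], 1], [[0, 1, 32], [0, 0, 0], 1], [[0, 1, 32], [0, 0, 0], 1], [[0, 2, 32], [0, 0, 0], 1]]'

```text
clock: 5.3
eef_pos: [0.615, -0.0031, 0.1762]
tcp_rot: [0.504, -0.493, 0.507, 0.496]
wrist_force: [0.7, -0.0, -2.6]
grip_width: 0.0598
```

>>> carry_out --commands '[[[0, 1, 32], [0, 0, 0], 1], [[0, 1, 32], [0, 0, 0], 1], [[0, 1, 30], [0, 0, 0], 1], [[0, 1, 20], [0, 0, 0], 1], [[0, 0, 0], [0, 0, 0], 1]]'

```text
clock: 5.72
eef_pos: [0.6132, 0.1137, 0.1763]
tcp_rot: [0.503, -0.494, 0.506, 0.498]
wrist_force: [-0.7, -0.3, -2.5]
grip_width: 0.0596
```

>>> carry_out --commands '[[[10, 0, 0], [0, 0, 0], 1], [[20, 0, 0], [0, 0, 0], 1], [[20, 0, 0], [0, 0, 0], 1], [[10, 0, 0], [0, 0, 0], 1], [[0, 0, 0], [0, 0, 0], 1]]'

```text
clock: 6.13
eef_pos: [0.6119, 0.108, 0.1145]
tcp_rot: [0.503, -0.492, 0.508, 0.496]
wrist_force: [-0.8, -0.2, -1.6]
grip_width: 0.0596
```

>>> carry_out --commands '[[[0, 0, 0], [0, 0, 0], 1], [[0, 0, 0], [0, 0, 0], 1]]'

```text
clock: 6.3
eef_pos: [0.6163, 0.1092, 0.1206]
tcp_rot: [0.506, -0.495, 0.505, 0.494]
wrist_force: [-0.7, -0.1, -1.1]
grip_width: 0.0596
```

```bash
cat > ck.py <<'E'
from mv import *
from ov import *
import sys
tag=sys.argv[1];zt=float(sys.argv[2])
t=W(np.array([[-.0355,-.053,zt]]),.652,.1625,-.022)[0];print(t.round(4))
rel(t,np.pi/2-.022)
o=manip.get_obs()['eef_pos']
d=grab('top');overlay(d,.651,.162,-.022,.1245,(125,120,265,260),tag+'t.png',cand=o)
d=grab('scene');overlay(d,.653,.1635,-.022,.1245,(230,80,400,225),tag+'s.png',cand=o)
E
python3 ck.py p1 .046
```

```text
[0.6153 0.1103 0.046 ]
t 6.3 tcp [0.6163 0.1092 0.1206] F [-0.68 -0.06 -1.14] w 0.0596
toolx [ 0. -0. -1.] y [-1.     0.022 -0.   ] z [ 0.022  1.    -0.   ]
turn deg [ 0.01 -0.    0.03]
shift in target axes mm [74.6  1.   1.1]
shift in tool axes mm [74.6  1.   1.1]
```

View pics/p1t.png

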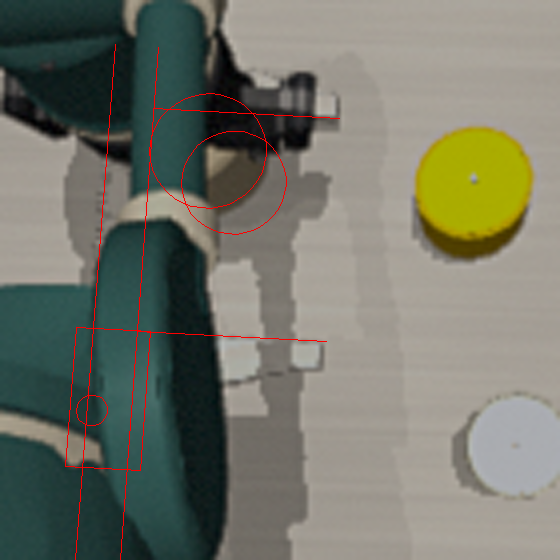

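View pics/p1s.png

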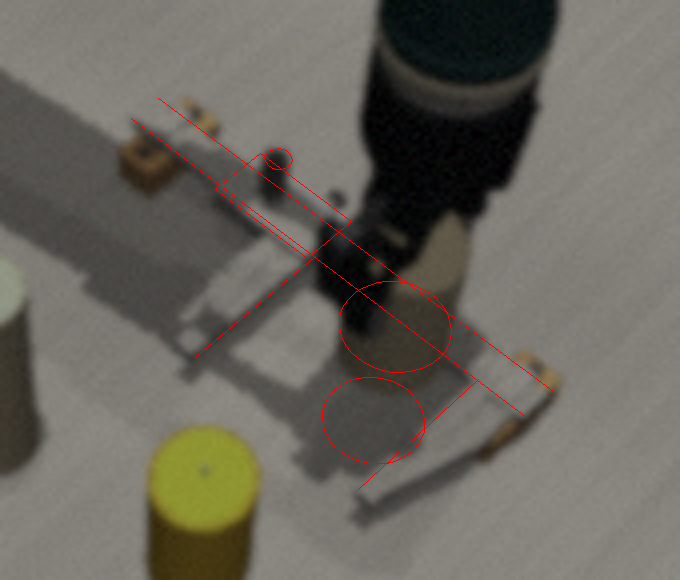

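>>> carry_out --commands '[[[8, 2, 1], [0, 0, 0], 1], [[18, 1, 0], [0, 0, 0], 1], [[20, 0, 0], [0, 0, 0], 1], [[14, 0, 0], [0, 0, 0], 1], [[6, 0, 0], [0, 0, 0], 1]]'

```text
clock: 6.82
eef_pos: [0.611, 0.1106, 0.0518]
tcp_rot: [0.504, -0.494, 0.506, 0.496]
wrist_force: [-0.7, -0.6, -2.3]
grip_width: 0.0601
```

>>> carry_out --commands '[[[3, 0, 0], [0, 0, 0], 1], [[0, 0, 0], [0, 0, 0], 1], [[0, 0, 0], [0, 0, 0], 1]]'

```text
clock: 7.07
eef_pos: [0.6136, 0.1109, 0.052]
tcp_rot: [0.506, -0.495, 0.505, 0.494]
wrist_force: [-0.8, -0.8, -1.3]
grip_width: 0.0598
```

```bash
python3 ck.py p2 .046
```

```text
[0.6153 0.1103 0.046 ]
t 7.07 tcp [0.6136 0.1109 0.052 ] F [-0.82 -0.78 -1.33] w 0.0598
toolx [ 0.001  0.    -1.   ] y [-1.     0.021 -0.001] z [0.021 1.    0.   ]
turn deg [0.06 0.01 0.07]
shift in target axes mm [ 6.  -1.8 -0.6]
shift in tool axes mm [ 6.  -1.7 -0.6]
```

View pics/p2s.png

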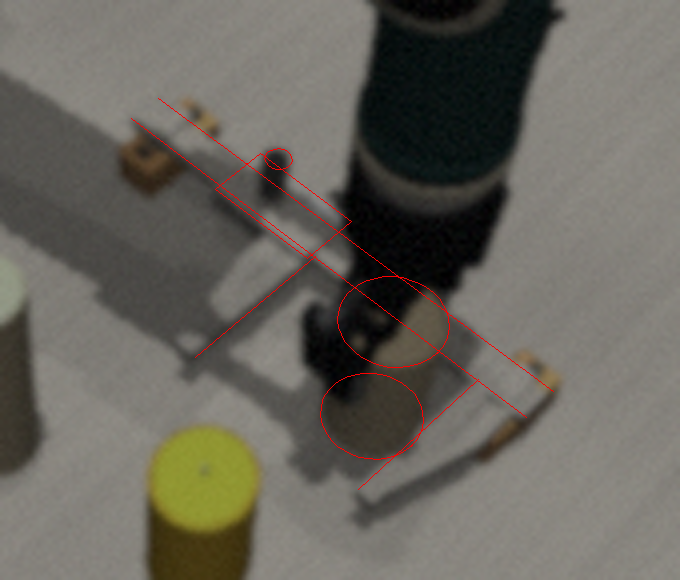

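>>> carry_out --commands '[[[2, 0, 0], [0, 0, 0], 1], [[1.5, 0, 0], [0, 0, 0], 1], [[0, 0, 0], [0, 0, 0], 1], [[0, 0, 0], [0, 0, 0], 1]]'

```text
clock: 7.5
eef_pos: [0.6128, 0.1108, 0.0478]
tcp_rot: [0.505, -0.495, 0.505, 0.495]
wrist_force: [-0.2, -0.0, -2.2]
grip_width: 0.0601
```

>>> carry_out --commands '[[[1, 0, 0], [0, 0, 0], 1], [[0.5, 0, 0], [0, 0, 0], 1], [[0, 0, 0], [0, 0, 0], 1], [[0, 0, 0], [0, 0, 0], 1]]'

```text
clock: 7.83
eef_pos: [0.613, 0.1108, 0.0467]
tcp_rot: [0.505, -0.495, 0.505, 0.495]
wrist_force: [-0.4, -0.0, 1.1]
grip_width: 0.0597
```

Bench contact felt. Now release.

>>> carry_out --commands '[[[0.5, 0, 0], [0, 0, 0], 1], [[0, 0, 0], [0, 0, 0], 0], [[0, 0, 0], [0, 0, 0], 0], [[0, 0, 0], [0, 0, 0], 0], [[0, 0, 0], [0, 0, 0], 0]]'

```text
clock: 8.25
eef_pos: [0.613, 0.1108, 0.0457]
tcp_rot: [0.505, -0.495, 0.505, 0.495]
wrist_force: [-0.3, 0.1, -0.5]
grip_width: 0.0851
```

>>> carry_out --commands '[[[0, 0, 0], [0, 0, 0], 0], [[0, 0, 0], [0, 0, 0], 0], [[-5, 0, 0], [0, 0, 0], 0], [[-15, 0, 0], [0, 0, 0], 0], [[-25, 0, 0], [0, 0, 0], 0]]'

```text
clock: 8.67
eef_pos: [0.6101, 0.1104, 0.0883]
tcp_rot: [0.503, -0.493, 0.507, 0.496]
wrist_force: [0.7, -1.1, 0.2]
grip_width: 0.0857
```

>>> carry_out --commands '[[[-30, 0, 0], [0, 0, 0], 0], [[-35, 0, 0], [0, 0, 0], 0], [[-15, 0, 0], [0, 0, 0], 1], [[0, 0, 0], [0, 0, 0], 1], [[0, 0, 0], [0, 0, 0], 1]]'

```text
clock: 9.08
eef_pos: [0.6139, 0.1109, 0.1725]
tcp_rot: [0.506, -0.495, 0.504, 0.494]
wrist_force: [-0.5, -0.6, -0.4]
grip_width: 0.0516
```

```bash
python3 ck.py p3 .17
```

```text
[0.6153 0.1103 0.17  ]
t 9.08 tcp [0.6139 0.1109 0.1725] F [-0.52 -0.57 -0.38] w 0.0516
toolx [ 0.003  0.    -1.   ] y [-1.     0.021 -0.003] z [0.021 1.    0.001]
turn deg [0.06 0.03 0.19]
shift in target axes mm [ 2.5 -1.5 -0.6]
shift in tool axes mm [ 2.5 -1.5 -0.6]
```

View pics/p3s.png

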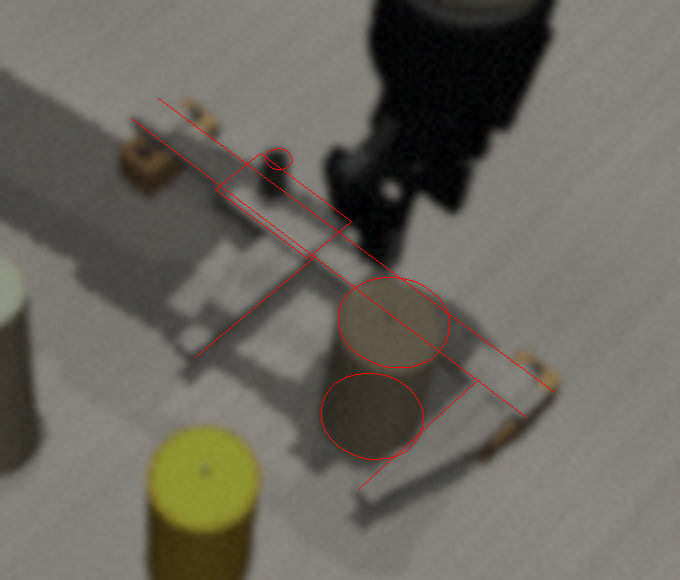

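Candle standing upright at TCP-marked (0.613, 0.111), clear of both jaws in scene crop (385,370). Next: behind the post with the fingers shut.

```bash
python3 -c "
from mv import *
from ov import W
t=W(np.array([[-.1695-.030,0,.13]]),.652,.1625,-.022)[0];print(t)
rel(t,np.pi/2-.022)"
```

```text
[0.45254828 0.16688865 0.13      ]
t 9.18 tcp [0.6117 0.1106 0.1693] F [ 0.11 -0.24 -0.3 ] w 0.0362
toolx [-0.002 -0.    -1.   ] y [-1.     0.021  0.002] z [ 0.021  1.    -0.   ]
turn deg [ 0.06 -0.02 -0.14]
shift in target axes mm [ 39.3 160.4  52.8]
shift in tool axes mm [ 39.6 160.2  52.9]
```

>>> carry_out --commands '[[[0, 20, 6], [0, 0, 0], 1], [[0, 30, 10], [0, 0, 0], 1], [[0, 30, 10], [0, 0, 0], 1], [[0, 30, 10], [0, 0, 0], 1], [[0, 30, 10], [0, 0, 0], 1]]'

```text
clock: 9.6
eef_pos: [0.4708, 0.1594, 0.168]
tcp_rot: [0.504, -0.494, 0.507, 0.495]
wrist_force: [0.8, 1.4, 1.4]
grip_width: 0.0002
```

>>> carry_out --commands '[[[10, 20, 7], [0, 0, 0], 1], [[15, 0, 0], [0, 0, 0], 1], [[15, 0, 0], [0, 0, 0], 1], [[0, 0, 0], [0, 0, 0], 1], [[0, 0, 0], [0, 0, 0], 1]]'

```text
clock: 10.02
eef_pos: [0.4518, 0.1665, 0.1284]
tcp_rot: [0.503, -0.494, 0.507, 0.496]
wrist_force: [0.1, -0.8, 0.8]
grip_width: 0.0002
```

```bash
cat > ck2.py <<'E'
from mv import *
from ov import *
import sys
tag=sys.argv[1];g=float(sys.argv[2])
t=W(np.array([[-g-.045-.030,0,.052]]),.652,.1625,-.022)[0];print(t.round(4))
rel(t,np.pi/2-.022)
c=[.613,.1108]
d=grab('top');overlay(d,.651,.162,-.022,g,(125,120,265,260),tag+'t.png',cand=c)
d=grab('scene');overlay(d,.653,.1635,-.022,g,(230,80,400,225),tag+'s.png',cand=c)
E
python3 ck2.py q1 .1245
```

```text
[0.4525 0.1669 0.052 ]
t 10.02 tcp [0.4518 0.1665 0.1284] F [ 0.09 -0.8   0.84] w 0.0002
toolx [-0.005 -0.002 -1.   ] y [-1.     0.021  0.005] z [ 0.021  1.    -0.002]
turn deg [ 0.07 -0.1  -0.3 ]
shift in target axes mm [76.4 -0.7  0.4]
shift in tool axes mm [76.4 -1.1  0.5]
```

View pics/q1s.png

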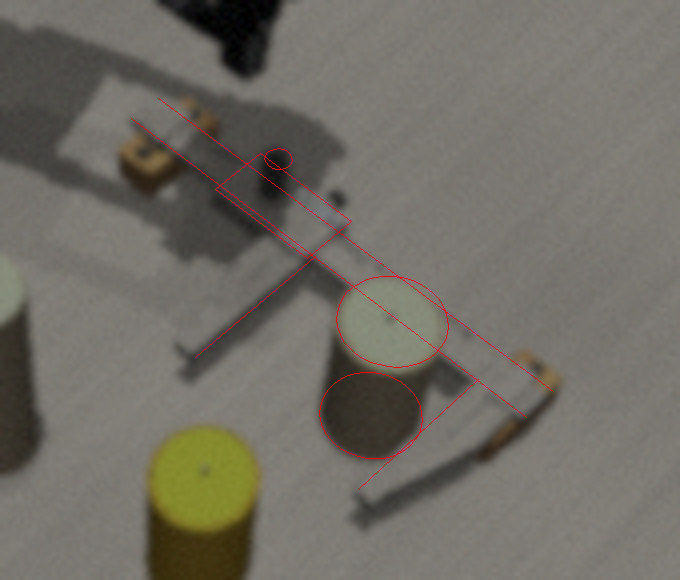

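View pics/q1t.png

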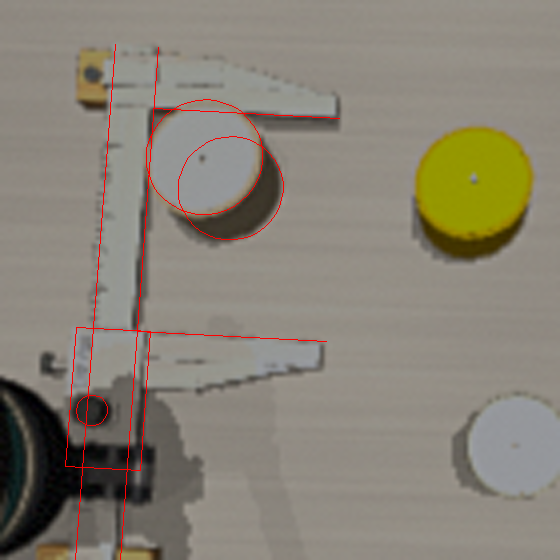

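Both pictures show the candle upright between the jaws (top crop 205,157). The shut fingers are behind the post (top crop 105,475). Descending.

>>> carry_out --commands '[[[15, 0, 0], [0, 0, 0], 1], [[22, 0, 0], [0, 0, 0], 1], [[22, 0, 0], [0, 0, 0], 1], [[14, 0, 0], [0, 0, 0], 1], [[3, 0, 0], [0, 0, 0], 1]]'

```text
clock: 10.53
eef_pos: [0.4527, 0.1664, 0.0528]
tcp_rot: [0.504, -0.494, 0.507, 0.495]
wrist_force: [-0.9, -0.4, -0.4]
grip_width: -0.0001
```

>>> carry_out --commands '[[[0, 0, 0], [0, 0, 0], 1], [[0, 0, 0], [0, 0, 0], 1], [[0, 0, 0], [0, 0, 0], 1]]'

```text
clock: 10.78
eef_pos: [0.4555, 0.1675, 0.0563]
tcp_rot: [0.506, -0.495, 0.504, 0.494]
wrist_force: [0.3, -0.6, 0.3]
grip_width: 0.0001
```

```bash
python3 ck2.py q2 .1245
```

```text
[0.4525 0.1669 0.052 ]
t 10.78 tcp [0.4555 0.1675 0.0563] F [ 0.26 -0.59  0.3 ] w 0.0001
toolx [ 0.003  0.001 -1.   ] y [-1.     0.021 -0.003] z [0.021 1.    0.001]
turn deg [0.05 0.05 0.15]
shift in target axes mm [ 4.3  3.  -0.7]
shift in tool axes mm [ 4.3  3.  -0.7]
```

View pics/q2s.png

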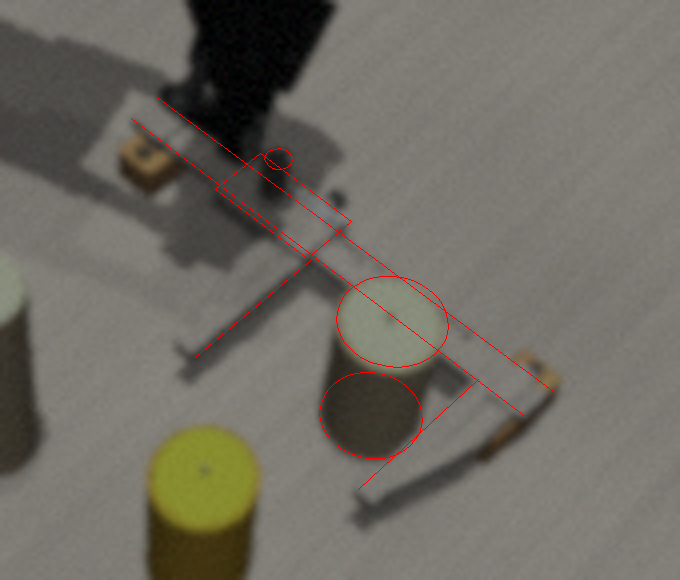

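>>> carry_out --commands '[[[3, -2, -0.5], [0, 0, 0], 1], [[0, -3, 0], [0, 0, 0], 1], [[0, -4, 0], [0, 0, 0], 1], [[0, -4, 0], [0, 0, 0], 1], [[0, -4, 0], [0, 0, 0], 1]]'

```text
clock: 11.3
eef_pos: [0.4709, 0.1662, 0.0517]
tcp_rot: [0.505, -0.494, 0.506, 0.495]
wrist_force: [-3.0, 0.5, 1.9]
grip_width: -0.0002
```

>>> carry_out --commands '[[[0, -4, 0], [0, 0, 0], 1], [[0, -4, 0], [0, 0, 0], 1], [[0, -4, 0], [0, 0, 0], 1], [[0, -4, 0], [0, 0, 0], 1], [[0, -4, 0], [0, 0, 0], 1]]'

```text
clock: 11.72
eef_pos: [0.4913, 0.1658, 0.0517]
tcp_rot: [0.505, -0.495, 0.505, 0.495]
wrist_force: [-1.6, -0.6, 1.8]
grip_width: 0.0002
```

```bash
python3 ck2.py q3 .1045
```

```text
[0.4725 0.1664 0.052 ]
t 11.72 tcp [0.4913 0.1658 0.0517] F [-1.57 -0.59  1.79] w 0.0002
toolx [-0. -0. -1.] y [-1.     0.021  0.   ] z [ 0.021  1.    -0.   ]
turn deg [ 0.06 -0.01 -0.02]
shift in target axes mm [-0.3 18.8  0.3]
shift in tool axes mm [-0.3 18.8  0.3]
```

View pics/q3s.png

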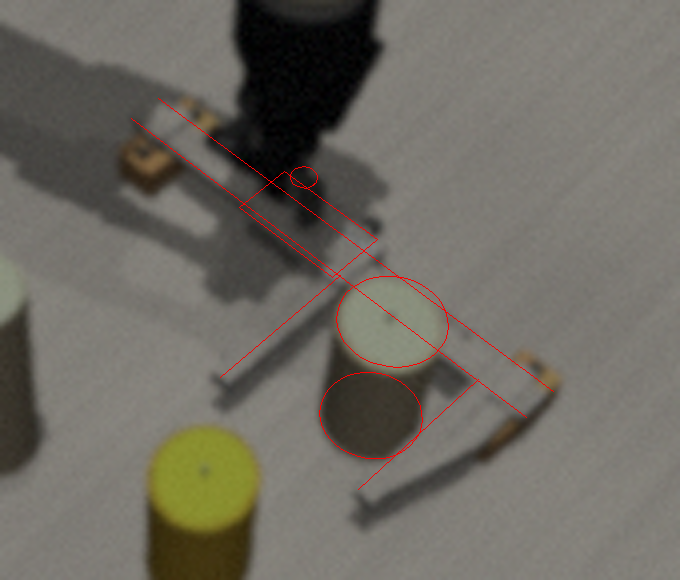

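The jaw is sliding with the push, at about 2–3 N, and the candle is undisturbed. Continuing.

>>> carry_out --commands '[[[0, -4, 0], [0, 0, 0], 1], [[0, -4, 0], [0, 0, 0], 1], [[0, -4, 0], [0, 0, 0], 1], [[0, -4, 0], [0, 0, 0], 1], [[0, -3, 0], [0, 0, 0], 1]]'

```text
clock: 12.23
eef_pos: [0.5103, 0.1654, 0.0516]
tcp_rot: [0.505, -0.495, 0.505, 0.495]
wrist_force: [-2.2, -0.7, 0.4]
grip_width: -0.0001
```

>>> carry_out --commands '[[[0, -2, 0], [0, 0, 0], 1], [[0, -2, 0], [0, 0, 0], 1], [[0, -2, 0], [0, 0, 0], 1], [[0, -1, 0], [0, 0, 0], 1], [[0, -1, 0], [0, 0, 0], 1]]'

```text
clock: 12.65
eef_pos: [0.5179, 0.1652, 0.0516]
tcp_rot: [0.505, -0.495, 0.505, 0.495]
wrist_force: [-2.4, -0.5, -0.9]
grip_width: -0.0002
```

```bash
python3 ck2.py q4 .069
```

```text
[0.508  0.1657 0.052 ]
t 12.65 tcp [0.5179 0.1652 0.0516] F [-2.44 -0.47 -0.88] w -0.0002
toolx [-0. -0. -1.] y [-1.     0.021  0.   ] z [ 0.021  1.    -0.   ]
turn deg [ 0.06 -0.01 -0.02]
shift in target axes mm [-0.4  9.9  0.3]
shift in tool axes mm [-0.4  9.9  0.3]
```

View pics/q4s.png

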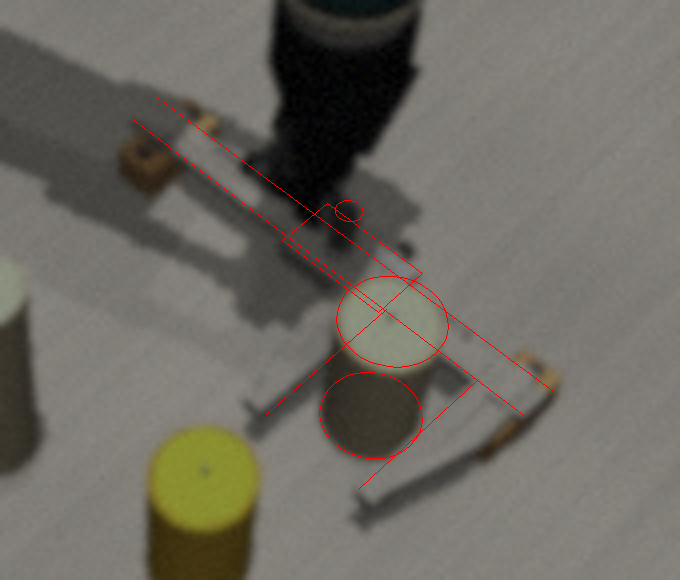

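View pics/q4t.png

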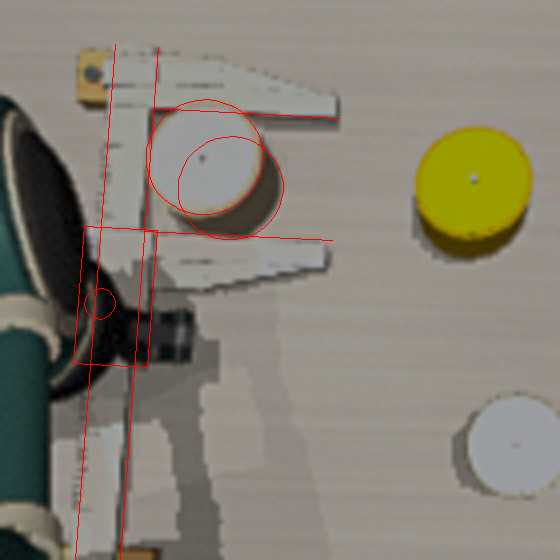

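Jaw gap is now about 72 mm and the face is just short of the candle. From here, small steps with force watching.

>>> carry_out --commands '[[[0, -1, 0], [0, 0, 0], 1], [[0, -1, 0], [0, 0, 0], 1], [[0, -1, 0], [0, 0, 0], 1], [[0, -1, 0], [0, 0, 0], 1], [[0, -1, 0], [0, 0, 0], 1]]'

```text
clock: 13.17
eef_pos: [0.5227, 0.1652, 0.0517]
tcp_rot: [0.505, -0.495, 0.505, 0.495]
wrist_force: [-4.2, -0.7, -0.3]
grip_width: 0.0
```

>>> carry_out --commands '[[[0, -0.5, 0], [0, 0, 0], 1], [[0, -0.5, 0], [0, 0, 0], 1], [[0, -0.5, 0], [0, 0, 0], 1], [[0, -0.5, 0], [0, 0, 0], 1]]'

```text
clock: 13.5
eef_pos: [0.5249, 0.1651, 0.0517]
tcp_rot: [0.505, -0.495, 0.505, 0.495]
wrist_force: [-3.2, -0.3, -0.5]
grip_width: -0.0003
```

>>> carry_out --commands '[[[0, -0.5, 0], [0, 0, 0], 1], [[0, -0.5, 0], [0, 0, 0], 1], [[0, 0, 0], [0, 0, 0], 1]]'

```text
clock: 13.75
eef_pos: [0.5261, 0.1651, 0.0517]
tcp_rot: [0.505, -0.495, 0.505, 0.495]
wrist_force: [-2.6, -0.5, 0.2]
grip_width: -0.0001
```

```bash
python3 ck2.py q5 .064
```

```text
[0.513  0.1656 0.052 ]
t 13.75 tcp [0.5261 0.1651 0.0517] F [-2.56 -0.52  0.21] w -0.0001
toolx [ 0. -0. -1.] y [-1.     0.021 -0.   ] z [ 0.021  1.    -0.   ]
turn deg [ 0.06 -0.    0.01]
shift in target axes mm [-0.3 13.1  0.2]
shift in tool axes mm [-0.3 13.1  0.2]
```

View pics/q5t.png

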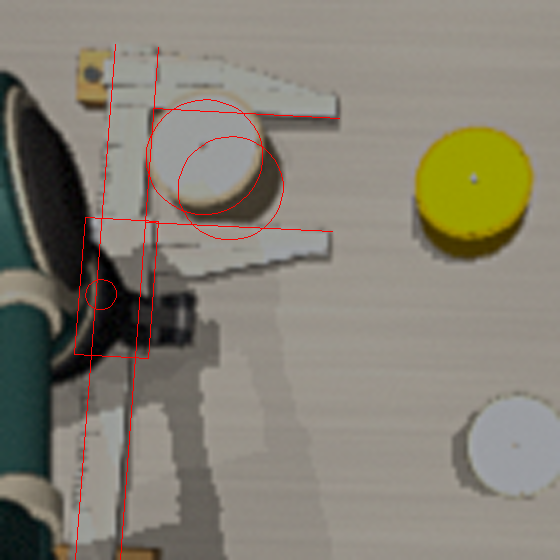

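The jaw now carries the candle toward the fixed face; the gap is about 64 mm.

>>> carry_out --commands '[[[0, -0.5, 0], [0, 0, 0], 1], [[0, -0.5, 0], [0, 0, 0], 1], [[0, 0, 0], [0, 0, 0], 1]]'

```text
clock: 14.1
eef_pos: [0.5267, 0.1651, 0.0517]
tcp_rot: [0.505, -0.495, 0.505, 0.495]
wrist_force: [-3.8, -0.2, 0.0]
grip_width: -0.0002
```

>>> carry_out --commands '[[[0, -0.5, 0], [0, 0, 0], 1], [[0, 0, 0], [0, 0, 0], 1]]'

```text
clock: 14.27
eef_pos: [0.527, 0.1651, 0.0517]
tcp_rot: [0.505, -0.494, 0.506, 0.495]
wrist_force: [-4.7, -0.4, 0.9]
grip_width: 0.0002
```

>>> carry_out --commands '[[[0, -0.5, 0], [0, 0, 0], 1], [[0, 0, 0], [0, 0, 0], 1]]'

```text
clock: 14.43
eef_pos: [0.5272, 0.1652, 0.0517]
tcp_rot: [0.505, -0.494, 0.506, 0.495]
wrist_force: [-5.4, -0.2, 1.0]
grip_width: 0.0001
```

>>> carry_out --commands '[[[0, -0.4, 0], [0, 0, 0], 1], [[0, 0, 0], [0, 0, 0], 1]]'

```text
clock: 14.6
eef_pos: [0.5274, 0.1652, 0.0517]
tcp_rot: [0.505, -0.494, 0.506, 0.495]
wrist_force: [-6.0, 1.1, 1.9]
grip_width: -0.0
```

The force climbs steeply from 3 to 6 N while the tool hardly advances, so the candle is nipped. Looking before I back off.

```bash
python3 ck2.py q6 .061
```

```text
[0.516  0.1655 0.052 ]
t 14.6 tcp [0.5274 0.1652 0.0517] F [-5.96  1.12  1.94] w -0.0
toolx [-0.002  0.    -1.   ] y [-1.     0.021  0.002] z [0.021 1.    0.   ]
turn deg [ 0.05  0.   -0.13]
shift in target axes mm [-0.3 11.3  0. ]
shift in tool axes mm [-0.3 11.3  0. ]
```

View pics/q6t.png

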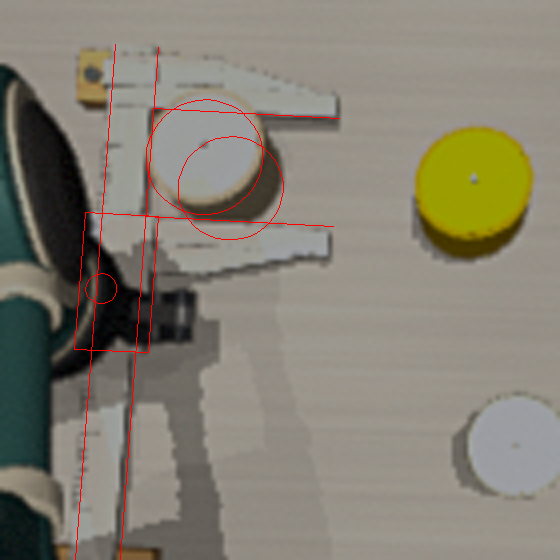

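View pics/q6s.png

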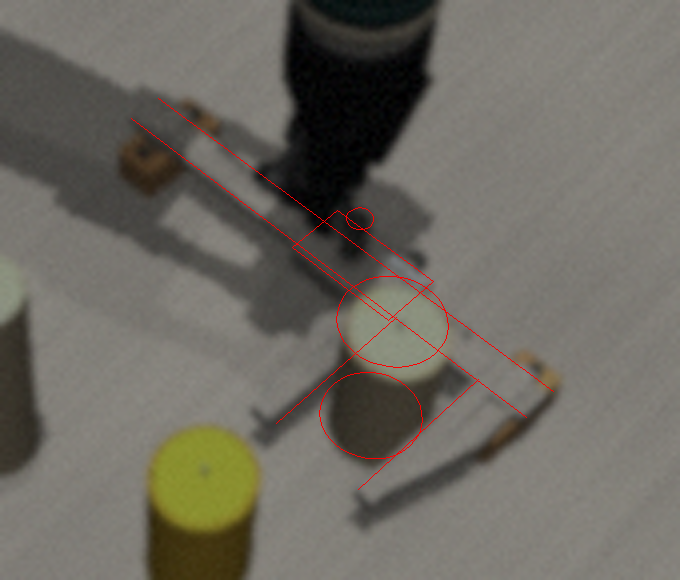

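>>> carry_out --commands '[[[0, 1, 0], [0, 0, 0], 1], [[0, 1.5, 0], [0, 0, 0], 1], [[0, 4, 0], [0, 0, 0], 1], [[0, 6, 0], [0, 0, 0], 1], [[0, 0, 0], [0, 0, 0], 1]]'

```text
clock: 15.12
eef_pos: [0.5156, 0.1655, 0.0521]
tcp_rot: [0.505, -0.495, 0.505, 0.495]
wrist_force: [-0.3, 0.4, 0.3]
grip_width: -0.0003
```

>>> carry_out --commands '[[[-10, 0, 0], [0, 0, 0], 1], [[-25, 0, 0], [0, 0, 0], 1], [[-35, 0, 0], [0, 0, 0], 1], [[-35, 15, 0], [0, 0, 0], 1], [[-15, 30, 0], [0, 0, 0], 1]]'

```text
clock: 15.53
eef_pos: [0.4765, 0.1674, 0.1786]
tcp_rot: [0.509, -0.497, 0.502, 0.492]
wrist_force: [1.2, 0.7, 1.3]
grip_width: -0.0003
```

>>> carry_out --commands '[[[0, 30, 20], [0, 0, 0], 1], [[0, 25, 20], [0, 0, 0], 1], [[0, 0, 30], [0, 0, 0], 1], [[0, 0, 30], [0, 0, 0], 1], [[0, 0, 10], [0, 0, 0], 1]]'

```text
clock: 15.95
eef_pos: [0.4187, 0.2808, 0.1737]
tcp_rot: [0.506, -0.495, 0.503, 0.495]
wrist_force: [-0.4, -0.4, 0.3]
grip_width: -0.0
```

```bash
python3 ck2.py r1 .062; python3 -c "
from h import *
d=grab('scene')
cv2.imwrite('pics/full.png',cv2.resize(d['frame'],(800,600))[:,:,::-1])
cv2.imwrite('pics/r1z.png',cv2.resize(d['frame'][130:210,270:370],None,fx=7,fy=7,interpolation=2)[:,:,::-1])
d=grab('top')
cv2.imwrite('pics/r1tz.png',cv2.resize(d['frame'][130:205,135:225],None,fx=8,fy=8,interpolation=2)[:,:,::-1])"
```

```text
[0.515  0.1655 0.052 ]
t 15.95 tcp [0.4187 0.2808 0.1737] F [-0.36 -0.39  0.29] w -0.0
toolx [ 0.003  0.003 -1.   ] y [-1.     0.019 -0.003] z [0.019 1.    0.003]
turn deg [0.16 0.2  0.19]
shift in target axes mm [ 121.7  -98.9 -113.2]
shift in tool axes mm [ 121.6  -98.1 -113.9]
```

View pics/r1tz.png

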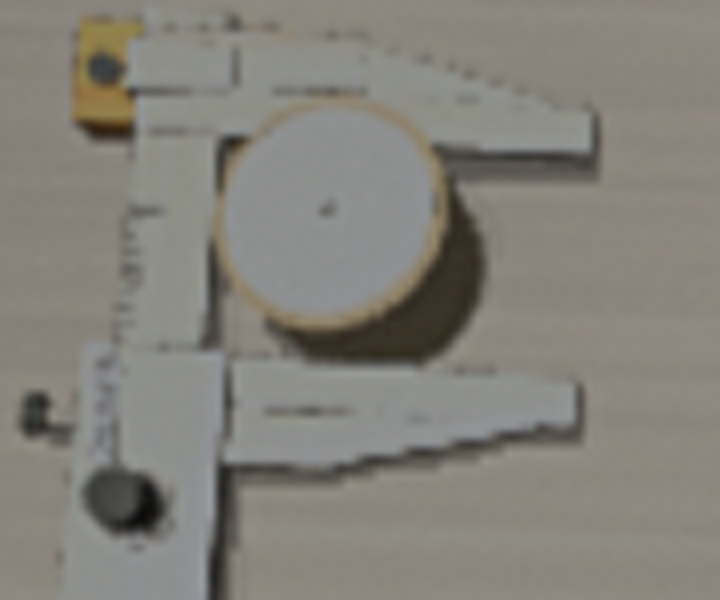

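View pics/r1z.png

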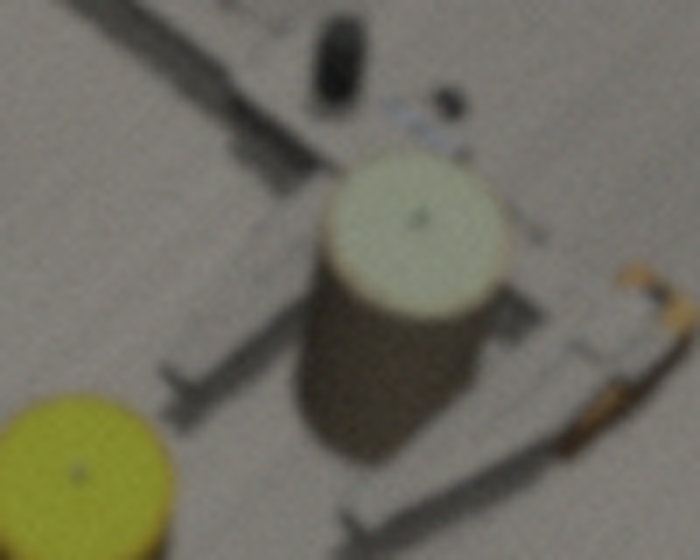

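View pics/full.png

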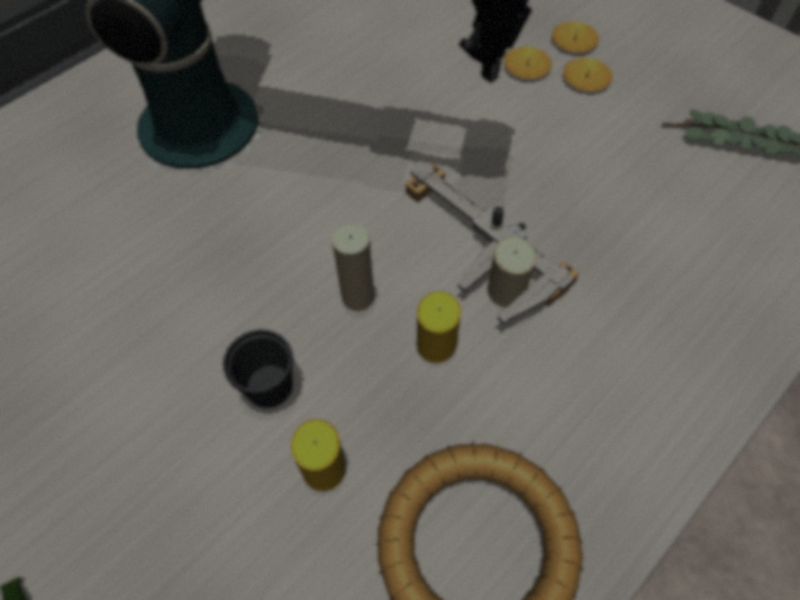

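View pics/r1t.png

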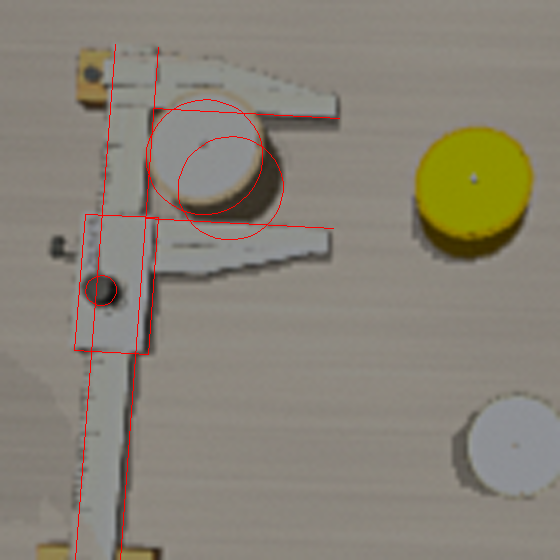

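The candle is upright between the jaws (top zoom 328,210). The movable face is parallel to the fixed one, and the overlay fits at a gap of about 62 mm. The tall candle (scene 352,238) and the pot (259,358) have not moved, and the arm is clear.

>>> carry_out --commands '[[[0, 0, 0], [0, 0, 0], 1], [[0, 0, 0], [0, 0, 0], 1], [[0, 0, 0], [0, 0, 0], 1]]'

```text
clock: 16.4
eef_pos: [0.4184, 0.2764, 0.1717]
tcp_rot: [0.505, -0.494, 0.506, 0.494]
wrist_force: [0.5, 0.2, 0.3]
grip_width: 0.0002
```

```bash
python3 -c "
from h import *
print(manip.sign_off())"
```

```text
the job is handed in; nothing more can be done
None
```

I stood the short ivory candle upright between the caliper jaws, about 53 mm out from the beam's centreline, and let go of it. I then pushed the movable jaw up by its post with the fingers shut. I stopped when the push rose from about 3 N to about 6 N while the tool hardly advanced, backed the arm away and handed the job in at 16.4 s.

**Last checks:**
- **Nip:** the last pictures show the candle upright and the movable jaw parallel to the fixed one, as far as the picture resolves. The gap reads about 62 mm, good to 1–2 mm. The rise in force is the main evidence that both jaws touch, because the candle hides its contact with the fixed jaw.
- **Gap estimates disagree slightly:** the tool position gave about 60.6 mm, within the camera calibration error.
- **Bystanders:** the tall candle, the pot and both yellow candles stand where they were, and the arm is touching nothing.

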